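# Close the demo shaker, then uncap it and hold the cap

## Task

Get the shaker ready to pour: pick up the steel strainer top together with the copper cap sitting on it, set the two down gently, without dropping them, into the mouth of the glass beaker until the strainer top is fully home, and let go. Then lift off the copper cap alone, leaving the strainer top seated and the glass standing where it is, and finish still holding the cap upright in the air, a hand's breadth straight above the shaker; do not put it down or let go. Leave everything else on the cart as it stands.

Things in the scene. Friction and masses are not known exactly. Their poses are not given: they have to be found in the camera images.
- shaker_glass: Clear bluish glass beaker of a shaker, ice cubes in its lower half, standing loose and upright on the steel cart, about 0.45 kg. Outside diameter 60 mm at the foot, 76 mm at the rim; 110 mm tall; wall 3.5 mm, mouth 69 mm wide. Origin: centre of the underside, z up its axis. Round: yaw is of no account. The rim chips if the strainer top strikes or presses it with over 20 N.
- glass_rim (a point): Centre of the beaker's mouth, level with the rim, 110 mm above the beaker's underside.
- strainer_top: Inner lid: round steel strainer top, about 0.16 kg, at first upright on the black mat, cap on. Origin: centre of underside, z up. Diameters from the bottom: plug 63 mm (57 at its tapered foot), 0-16 mm up; flange 78 mm, 16-21; shoulder 75 to 48 mm, 21-40; straight neck 48 mm, 40-64, the place to grip; spout with strainer holes 33 mm, 64-85, under the cap. Home: origin 94 mm above the beaker's underside.
- top_flange (a point): Centre of the underside of the strainer top's flange, 16 mm above its origin. The flange rests on the glass rim, so this point meets the centre of the rim when the top is home; the plug below it has 2 to 3 mm of play all round in the mouth.
- cap: Outer lid: copper cap, a round cup upside down, 44 mm in diameter, 34 mm tall, about 0.06 kg. Origin: centre of its open lower edge, z up; when on, 64 mm above the strainer top's origin. It sits loosely (about 2 mm of play) over the spout, resting on the top of the neck, which is 2 mm wider all round; it lifts straight off, and rides along when the strainer top is carried level by its neck.
- bar_mat: Square black ribbed rubber mat, 120 x 120 x 4 mm, fixed to the cart, on which the strainer top stands at first. Origin: centre of its underside, on the cart.
- jigger: Bystander: brass double-cone measure, 42 mm in diameter, 80 mm tall, standing. Origin: centre of its underside.
- can_1: Bystander: aluminium can with blue band, 66 mm in diameter, 98 mm tall. Origin: centre of its underside.
- can_2: Bystander: the same kind of can. Origin: centre of its underside.
- syrup: Bystander: amber bottle with yellow label, 60 mm in diameter, 185 mm tall. Origin: centre of its underside.
- cup_stack: Bystander: stack of white sample cups, 55 mm in diameter, 88 mm tall. Origin: centre of its underside.
- spray: Bystander: white spray bottle with red trigger, 68 mm in diameter, 220 mm tall. Origin: centre of its underside.
- pick_box: Bystander: red cocktail-pick box, 50 x 75 mm, 56 mm tall. Origin: centre of its underside.
Not all that is in view belongs to the job. What is shaped like the strainer_top but pink or purple is not meant.

How it is judged:
By the outcome, as a careful person would: the job done as asked, in the order asked, and still so for the second after the job is handed in, while the arm keeps its last pose, push and grip.
It also fails if it takes over 54 s, if anything falls off the work surface, if the arm or the gripper's body presses on something with over 40 N, if the wrist force passes 120 N, or if a joint passes its speed limit or range.

## Robot

A 7-joint arm with a two-finger parallel gripper is mounted at the origin on the work surface. World frame = base frame: x ahead of the robot, y to its left, z up, the work surface at z = 0. Lengths are in m, angles in rad, forces in N, time in s.
With the tool pointing down it reaches from about 0.425 to 0.825 m from the base axis. Payload 3.6 kg.
Tool frame: the origin (TCP) lies at the very end of the fingers, on their centre line; the grasp point (between the pads) lies 19 mm behind it; y points along the fingers, z is the direction in which the jaws open and shut, and the axes are right-handed (so a half turn about y gives the same grasp; the last joint's range is limited). The gripper opens to 93 mm and grips with 3 to 60 N. Pads are 15 mm wide; open, the fingers measure 128 mm over their backs; the gripper's body (75 mm by 188 mm) begins 65 mm behind the grasp point.
Start: joints at [1.276, 0.615, -0.013, 1.423, 0.008, 1.103, -0.04], TCP at [0.173, -0.627, 0.219] pointing down, gripper open.
Joint ranges: [-3.12, 3.12], [-0.3, 2.06], [-1.34, 1.32], [0.26, 2.42], [-1.36, 4.5], [0.01, 1.98], [-2.84, 2.84]. Speed limits (rad/s): [2.79, 2.79, 3.14, 3.14, 3.14, 3.14, 3.14].

## Interface

Orientations are given as [roll, pitch, yaw] about the fixed x, y, z axes, in that order (R = Rz(yaw) Ry(pitch) Rx(roll)).
In Python, from station import * gives the robot as it stands.
- The arm moves only by the tool jog_arm, never from a script. Its argument "motion" is one flat list of numbers, 7 for each row, row after row: the turn, a rotation vector about the tool's x, y, z in degrees, then the shift along the tool's x, y, z in mm, then the gripper's target within -1 to 1 (shut at 1, half-way at 0, fully open at -1). A call has 1 to 8 rows; each row shifts and turns the pose as measured when the row begins, along the tool's axes as they then stand; what a row does not reach is not made up. A row lasts 1/10 s, in which the tool goes at most 50 mm and 8.59 degrees, less where a joint would pass 70% of its speed; a pose out of reach is approached as far as the arm can. A call is refused whole if a number of a shift passes 50 or a number of a turn 8.59, either way. A call with a gripper value outside its range is refused whole. The fingers move at their own pace and stop on an object; "force" is the grip in N (left out, the last holds). Time passes only in rows, so rows that do not move let the fingers close. It gives the time, the measured TCP pose, the force and the opening at its end, in the units of the state.
- state(): the state, without advancing time (a new reading comes with each control period).
- read_camera(name): name is "scene" or "top" or "wrist"; returns a dict with "image" (420x560x3 uint8, red, green, blue), "depth" (420x560 float32, m along the optical axis (not along the pixel's ray), 0 where there is no reading), "fx", "fy", "cx", "cy" (pixels), "R" (3x3) and "t" (3): a world point X has camera coordinates R X + t. Camera axes: x right, y down, z forward; pixel columns grow to the right and rows downward; lengths in m; the calibration is good to about 2 mm. A picture is of the moment at which its call begins.
- hand_in(): hands the job in, once; it reports no verdict.
The state is a dict: "t": time; "joint_positions": joint angles; "dq": joint speeds; "joint_torque": joint torques, N m; "position": TCP position; "eef_rot": TCP orientation; "contact_force": force on the tool from outside, world axes, zero at the start; "torque": the same for the moment, N m; "grip_width": finger opening in m.
Only numpy, scipy, OpenCV 4.12 (cv2) and the standard library are available. Lean on these libraries where they do the work, as an engineer would, in place of code of your own. Each camera call takes 0.05 s, during which the arm holds its last target. There are 200 camera calls.

## Working session

There is one attempt and no reset: what is moved stays moved. The work goes in short steps, Python scripts to look and compute and a tool call to move; the robot and the scene stay as the last step left them, time stands still between calls to the robot, and variables do not carry over. Pictures are saved under pics/ and viewed, about 8 in all and at most 12, crops included, and the job is handed in when it is done.

Besides the shell and the picture viewer there is one more tool, called after ">>>" as name(argument=value, ...) on one line, values as JSON. jog_arm: Moves the arm, as the interface text tells. Its arguments: {"type":"object","properties":{"motion":{"type":"array"},"force":{"type":"number"}},"required":["motion"]}

```bash
ls; mkdir -p pics; python3 - <<'E'
from station import *
import cv2,numpy as np
s=state();print(s)
ims=[]
for n in("scene","top","wrist"):
    c=read_camera(n);np.savez(f"pics/{n}0.npz",**c);print(n,c["fx"],c["cx"],c["cy"],np.round(c["R"],3).tolist(),np.round(c["t"],3), -c["R"].T@c["t"])
    ims.append(c["image"][...,::-1])
cv2.imwrite("pics/a_scene.png",ims[0]);cv2.imwrite("pics/a_top.png",ims[1])
E
```

```text
pics
{'t': 0.0, 'joint_positions': array([ 1.27549843,  0.61588606, -0.0126016 ,  1.42490043,  0.00811142,
        1.10338583, -0.04040277]), 'dq': array([ 0.00071692, -0.00054653,  0.00124018, -0.00118808, -0.0003576 ,
        0.00011905, -0.00146392]), 'joint_torque': array([ 2.24316113e-04, -4.58923316e+01,  2.09003272e-01, -1.65741527e+01,
       -6.10745978e-02,  2.04681902e-02,  2.20362458e-04]), 'position': array([ 0.17240963, -0.62589647,  0.21750223]), 'eef_rot': array([-1.57332495e+00, -5.46784520e-05, -2.87273783e+00]), 'contact_force': array([-0.07519054,  0.52094053, -0.21392571]), 'torque': array([0.00947907, 0.02632799, 0.048967  ]), 'grip_width': 0.09267564112039924}
scene 388.3369247859277 284.31230618709856 207.61798658080554 [[0.871, 0.491, -0.012], [0.406, -0.734, -0.544], [-0.276, 0.469, -0.839]] [-0.479 -0.194  1.19 ] [ 0.82488799 -0.46494177  0.88742005]
top 520.8953215099298 273.4986576556974 210.12171187723973 [[0.007, -1.0, -0.011], [-0.986, -0.005, -0.166], [0.166, 0.012, -0.986]] [-0.023  0.572  1.199] [ 0.36581267 -0.03554338  1.27644058]
wrist 349.1423703220788 280.74397500632 211.9336699640656 [[0.264, -0.964, -0.002], [-0.935, -0.257, 0.244], [-0.236, -0.062, -0.97]] [-0.648 -0.028  0.391] [ 0.23786341 -0.60809486  0.38468078]
```

View pics/a_scene.png

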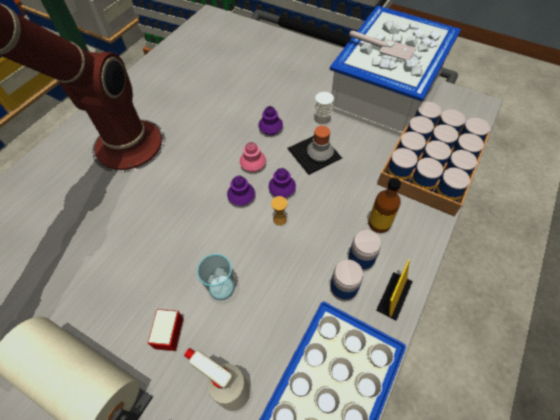

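View pics/a_top.png

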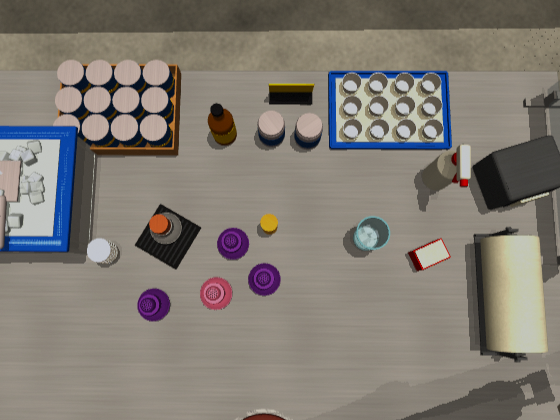

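Top view: the copper-capped strainer stands on the mat at about (160,224) and the glass at (370,235). In the scene view they are at (320,142) and (215,275). The purple and pink tops, around (233,243), are decoys. Next I'll measure both targets.

```bash
cat > h.py <<'E'
import numpy as np,cv2
def cloud(c):
    v,u=np.mgrid[0:c["depth"].shape[0],0:c["depth"].shape[1]];d=c["depth"]
    P=np.stack([(u-c["cx"])/c["fx"]*d,(v-c["cy"])/c["fy"]*d,d],-1)
    return (P-c["t"])@c["R"]
def ray(c,u,v,z):
    o=-c["R"].T@c["t"];d=c["R"].T@np.array([(u-c["cx"])/c["fx"],(v-c["cy"])/c["fy"],1]);return o+d*(z-o[2])/d[2]
def tri(c1,p1,c2,p2):
    A=[];b=[]
    for c,(u,v) in((c1,p1),(c2,p2)):
        o=-c["R"].T@c["t"];d=c["R"].T@np.array([(u-c["cx"])/c["fx"],(v-c["cy"])/c["fy"],1]);d/=np.linalg.norm(d)
        M=np.eye(3)-np.outer(d,d);A.append(M);b.append(M@o)
    return np.linalg.lstsq(np.vstack(A),np.hstack(b),rcond=None)[0]
E
python3 - <<'E'
from h import *
L=lambda n:dict(np.load(f"pics/{n}0.npz"))
S,T=L("scene"),L("top")
roi={"scene":[(300,115,345,170),(190,245,245,305)],"top":[(140,205,190,250),(345,205,395,260)]}
cap={}
for n,c in(("scene",S),("top",T)):
    P=cloud(c);hsv=cv2.cvtColor(c["image"],cv2.COLOR_RGB2HSV)
    x0,y0,x1,y1=roi[n][0]
    m=np.zeros(P.shape[:2],bool);m[y0:y1,x0:x1]=True
    cm=m&((hsv[...,0]<14)&(hsv[...,1]>130)&(hsv[...,2]>70))
    zs=P[cm][:,2];k=cm&(P[...,2]>np.percentile(zs,90)-.006)
    v,u=np.nonzero(k);cap[n]=(u.mean(),v.mean());print(n,"cap px",cm.sum(),k.sum(),cap[n],P[k].mean(0),"zmax",np.percentile(zs,95))
    x0,y0,x1,y1=roi[n][1];q=P[y0:y1,x0:x1].reshape(-1,3);q=q[(q[:,2]>.09)&(q[:,2]<.13)]
    print("glass",len(q),q.mean(0) if len(q) else 0,(q.min(0)+q.max(0))/2, q.max(0)-q.min(0))
    if 1:
        m=np.zeros(P.shape[:2],bool);m[y0:y1,x0:x1]=True
        h=m&(hsv[...,0]>80)&(hsv[...,0]<105)&(hsv[...,1]>50)
        v,u=np.nonzero(h);print("gmask",h.sum(),u.min(),u.max(),v.min(),v.max())
print("tri cap",tri(S,cap["scene"],T,cap["top"]))
big=[cv2.resize(c["image"][b[1]-8:b[3]+8,b[0]-8:b[2]+8,::-1],(390,390),interpolation=cv2.INTER_CUBIC) for n,c in(("scene",S),("top",T)) for b in roi[n][1:]]
cv2.imwrite("pics/b.png",np.hstack(big))
E
```

```text
scene cap px 220 143 (np.float64(321.90909090909093), np.float64(131.5734265734266)) [0.53658545 0.23590272 0.10847462] zmax 0.10510190610643427
glass 440 [ 0.51087611 -0.24188776  0.10470131] [ 0.513222   -0.24293966  0.10198053] [0.07725437 0.07711271 0.02395721]
gmask 377 197 233 254 298
top cap px 299 259 (np.float64(158.1196911196911), np.float64(223.71042471042472)) [0.52946263 0.24103775 0.10751308] zmax 0.1060055075521747
glass 292 [ 0.51451253 -0.24936805  0.10674362] [ 0.51185726 -0.24400745  0.10346301] [0.07598087 0.07528623 0.02648173]
gmask 306 353 389 216 249
tri cap [0.53181708 0.24422492 0.09786714]
```

View pics/b.png

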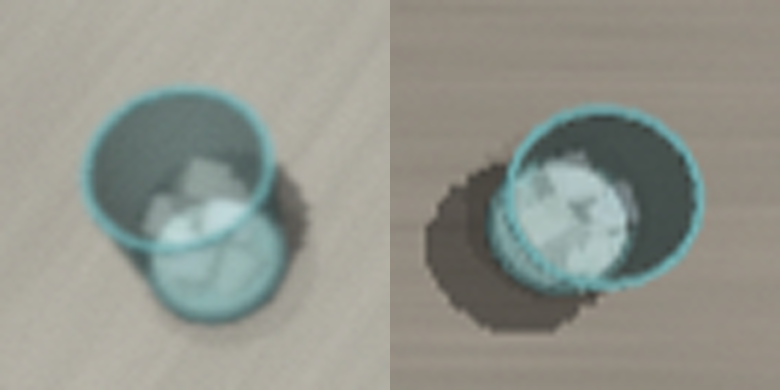

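Rough fixes: cap axis near (0.532, 0.242) and glass near (0.512, -0.244). I'll set out past the glass, rising a little first.

>>> jog_arm(motion=[0,0,0,-15,-40,-10,-1,0,0,0,-40,-20,-25,-1,0,0,0,-41,0,-27,-1,0,0,0,-41,0,-27,-1,0,0,0,-41,0,-27,-1,0,0,0,-41,0,-27,-1,0,0,0,-41,0,-27,-1,0,0,0,-41,0,-27,-1])

```text
t: 0.95
position: [0.4093, -0.357, 0.2757]
eef_rot: [-1.576, -0.006, -2.893]
contact_force: [0.7, -0.1, 0.3]
grip_width: 0.0929
```

>>> jog_arm(motion=[0,0,0,-40,0,-28,-1,0,0,0,-40,0,-28,-1,0,0,0,-40,0,-28,-1,0,0,0,0,0,0,-1])

```text
t: 1.35
position: [0.5113, -0.2334, 0.2746]
eef_rot: [-1.581, -0.002, -2.879]
contact_force: [1.1, 0.7, -0.4]
grip_width: 0.0932
```

```bash
python3 - <<'E'
from station import *
from h import *
s=state();print(s["position"],s["eef_rot"],s["joint_positions"])
c=read_camera("wrist");np.savez("pics/wg.npz",**c);cv2.imwrite("pics/c.png",c["image"][...,::-1])
print(ray(c,280,210,.11))
E
```

```text
[ 0.51134011 -0.23342101  0.27459117] [-1.58087518e+00 -2.45618808e-03 -2.87912538e+00] [ 0.46584663  0.43251351 -0.11052382  1.59004362  0.04372195  1.12964378
 -0.96193033]
[ 0.49681363 -0.23438863  0.11      ]
```

View pics/c.png

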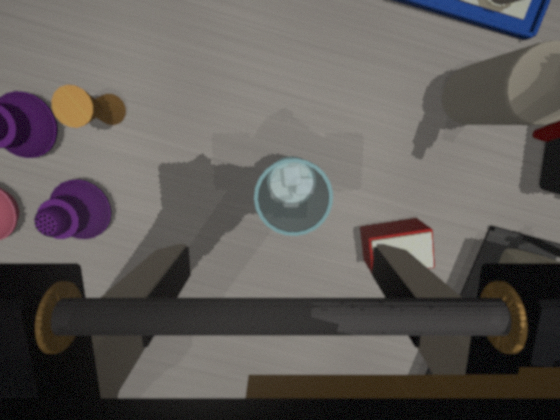

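The wrist view shows the glass rim centred at about (293,196), radius about 38 px, with nothing over it. I'll fit the rim in all three views.

```bash
cat >> h.py <<'E'
def rim(c,box,z=.11):
    x0,y0,x1,y1=box;hsv=cv2.cvtColor(c["image"],cv2.COLOR_RGB2HSV)[y0:y1,x0:x1]
    m=cv2.inRange(hsv,(80,65,70),(105,255,255))
    p=cv2.findNonZero(m)[:,0]+np.array([x0,y0]); h=cv2.convexHull(p.astype(np.float32))
    return m,h[:,0]
def circ(c,h,z):
    X=np.array([ray(c,u,v,z)[:2] for u,v in h]);A=np.c_[2*X,np.ones(len(X))];s=np.linalg.lstsq(A,(X**2).sum(1),rcond=None)[0]
    r=np.sqrt(s[2]+s[:2]@s[:2]);e=np.abs(np.linalg.norm(X-s[:2],axis=1)-r);return s[:2],r,e
E
python3 - <<'E'
from h import *
L=lambda n:dict(np.load(f"pics/{n}.npz"))
C={}
for n,b,cut in(("wg",(245,150,345,245),None),("top0",(345,205,395,260),None),("scene0",(190,240,245,310),None)):
    c=L(n);m,h=rim(c,b)
    for i in range(4):
        s,r,e=circ(c,h,.11)
        if n!="wg" : k=e<max(.003,np.median(e)*1.5)
        else: k=e<.003
        h=h[k]
    el=cv2.fitEllipse(h);C[n]=(c,el[0]);print(n,len(h),s,r,e.max(),el)
print(tri(*C["wg"],*C["top0"]),tri(*C["wg"],*C["scene0"]),tri(*C["top0"],*C["scene0"]))
E
```

```text
Traceback (most recent call last):
  File "h.py", line 17, in rim
    p=cv2.findNonZero(m)[:,0]+np.array([x0,y0]); h=cv2.convexHull(p.astype(np.float32))
      ~~~~~~~~~~~~~~~~~~^^^^^
TypeError: 'NoneType' object is not subscriptable
```

>>> jog_arm(motion=[0,0,0,-13,0,-48,-1,0,0,0,-13,0,-48,-1,0,0,0,-13,0,-48,-1,0,0,0,-13,0,-48,-1,0,0,0,-13,0,-48,-1,0,0,0,-13,0,-48,-1,0,0,0,-13,0,-48,-1,0,0,0,-13,0,-48,-1])

```text
t: 2.2
position: [0.5153, 0.1422, 0.2714]
eef_rot: [-1.564, -0.014, -2.927]
contact_force: [1.4, -0.1, 0.0]
grip_width: 0.0932
```

>>> jog_arm(motion=[0,0,0,-17,0,-45,-1,0,0,0,-17,0,-45,-1,0,0,0,0,0,0,-1])

```text
t: 2.5
position: [0.5285, 0.2441, 0.2696]
eef_rot: [-1.566, -0.014, -2.923]
contact_force: [-1.2, -0.6, 0.3]
grip_width: 0.0925
```

```bash
python3 - <<'E'
from station import *
from h import *
s=state();print(s["position"],s["eef_rot"],s["joint_positions"])
c=read_camera("wrist");np.savez("pics/ws.npz",**c);cv2.imwrite("pics/d.png",c["image"][...,::-1])
w=dict(np.load("pics/wg.npz"));hsv=cv2.cvtColor(w["image"],cv2.COLOR_RGB2HSV)
print(hsv[196,245:265].tolist()); print(hsv[150:165,293].tolist())
E
```

```text
[0.52850048 0.24405498 0.2695733 ] [-1.56566519 -0.01425619 -2.92308845] [-0.33534431  0.47829027 -0.2147003   1.533726    0.10794324  1.15637427
 -1.92392819]
[[17, 21, 86], [17, 21, 87], [15, 18, 84], [40, 9, 84], [12, 15, 87], [24, 15, 85], [0, 9, 87], [30, 12, 88], [87, 22, 105], [91, 47, 131], [91, 56, 150], [90, 55, 149], [93, 52, 138], [92, 46, 111], [98, 31, 90], [83, 27, 84], [94, 25, 82], [90, 23, 79], [86, 24, 84], [79, 33, 86]]
[[17, 18, 131], [10, 18, 131], [15, 20, 130], [10, 18, 130], [18, 20, 128], [25, 13, 118], [78, 12, 110], [92, 36, 113], [91, 48, 132], [92, 50, 148], [92, 55, 159], [91, 50, 158], [89, 37, 160], [87, 29, 161], [90, 27, 162]]
```

View pics/d.png

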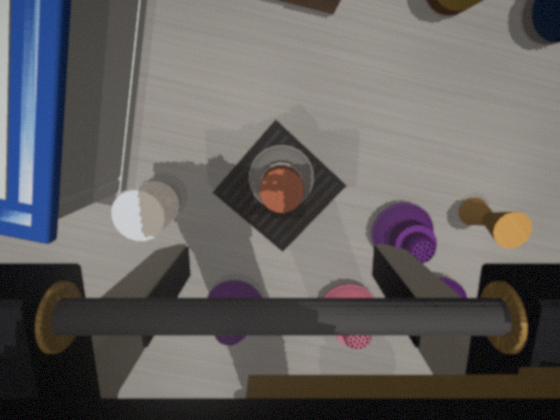

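Wrist view: the capped strainer is on the mat, cap disc at about (281,189), flange at about (281,175), with nothing within reach of the fingers. Fitting the cap and rim next.

```bash
cat >> h.py <<'E'
def fit(c,box,lo,hi,z,R):
    x0,y0,x1,y1=box;hsv=cv2.cvtColor(c["image"],cv2.COLOR_RGB2HSV)[y0:y1,x0:x1]
    m=cv2.inRange(hsv,lo,hi)
    n,l,st,_=cv2.connectedComponentsWithStats(m);m=(l==1+np.argmax(st[1:,4])).astype(np.uint8)
    h=max(cv2.findContours(m,cv2.RETR_EXTERNAL,cv2.CHAIN_APPROX_NONE)[0],key=len)
    h=cv2.convexHull(h)[:,0]+np.array([x0,y0]); h=np.array(h,float)
    # densify hull
    h=np.vstack([np.linspace(a,b,1+int(np.hypot(*(b-a))),endpoint=False) for a,b in zip(h,np.roll(h,-1,0))])
    for i in range(6):
        s,r,e=circ(c,h,z);k=e<max(.0015,np.percentile(e,90));
        if k.all():break
        h=h[k]
    o=c["R"]@np.r_[s,z]+c["t"];px=(c["fx"]*o[0]/o[2]+c["cx"],c["fy"]*o[1]/o[2]+c["cy"])
    return s,r,e.max(),len(h),px
E
python3 - <<'E'
from h import *
L=lambda n:dict(np.load(f"pics/{n}.npz"))
for nm,jobs,z in(("rim",(("wg",(245,150,345,245),(80,36,95)),("top0",(345,205,395,260),(80,60,90)),("scene0",(190,240,245,310),(80,60,90))),.11),("cap",(("ws",(245,155,320,225),(0,110,50)),("top0",(140,205,190,250),(0,130,70)),("scene0",(300,115,345,165),(0,130,70))),.102)):
    q={}
    for n,b,lo in jobs:
        c=L(n);f=fit(c,b,lo,(105,255,255) if nm=="rim" else (14,255,255),z,0);q[n]=(c,f[4]);print(nm,n,f)
    k=list(q);print([np.round(tri(*q[a],*q[b]),4).tolist() for a,b in((k[0],k[1]),(k[0],k[2]),(k[1],k[2]))])
c=L("ws");P=cloud(c);hsv=cv2.cvtColor(c["image"],cv2.COLOR_RGB2HSV)
m=np.zeros(P.shape[:2],bool);m[155:225,245:320]=1;m&=(hsv[...,0]<14)&(hsv[...,1]>110);q=P[m];print("depth cap",np.median(q,0),np.percentile(q[:,2],[50,80,90]),q[q[:,2]>.097].mean(0))
w=L("wg");q=cloud(w)[150:245,245:345].reshape(-1,3);q=q[(q[:,2]>.105)&(q[:,2]<.118)];print("depth rim",len(q),(q.min(0)+q.max(0))/2,np.ptp(q,axis=0),np.median(q[:,2]))
E
```

```text
rim wg (array([ 0.51230836, -0.24307019]), np.float64(0.037881629955159854), np.float64(0.0009571420209808987), 273, (np.float64(292.77362138975593), np.float64(197.2834457472164)))
rim top0 (array([ 0.51133051, -0.24425379]), np.float64(0.037000525542156104), np.float64(0.0015328933099417047), 82, (np.float64(372.65882467158093), np.float64(232.65353583641453)))
rim scene0 (array([ 0.51418564, -0.24402564]), np.float64(0.03690343448796552), np.float64(0.0014939961002399665), 118, (np.float64(213.9767328218649), np.float64(269.63745967839594)))
[[0.5117, -0.2439, 0.1083], [0.512, -0.2431, 0.1059], [0.5124, -0.244, 0.1072]]
cap ws (array([0.53140874, 0.24389256]), np.float64(0.022027055576046506), np.float64(0.0011510957114341282), 162, (np.float64(281.11785961015727), np.float64(190.26195685490137)))
cap top0 (array([0.53091532, 0.24247748]), np.float64(0.021657798789408086), np.float64(0.0012847000670036628), 71, (np.float64(158.09781078873078), np.float64(223.39397710573502)))
cap scene0 (array([0.53664098, 0.23095123]), np.float64(0.03092949325329996), np.float64(0.00346250152141454), 31, (np.float64(320.9703362120987), np.float64(134.37145388202612)))
[[0.5311, 0.2435, 0.0991], [0.53, 0.2435, 0.0879], [0.532, 0.2452, 0.0871]]
depth cap [0.53209446 0.24404623 0.10280926] [0.10280926 0.10342007 0.10372718] [0.53244388 0.24405481 0.1038676 ]
depth rim 1138 [ 0.51235457 -0.24303597  0.10905725] [0.07622261 0.07599428 0.00808587] 0.11065180968806254
```

```bash
cat >> h.py <<'E'
from scipy.spatial.transform import Rotation as Ro
def go(s,p,yaw=None):
    R=Ro.from_euler("xyz",s["eef_rot"]);yaw=s["eef_rot"][2] if yaw is None else yaw
    T=Ro.from_euler("xyz",[-np.pi/2,0,yaw])
    print("pos",np.round(s["position"],4),"rot",np.round(s["eef_rot"],4),"F",np.round(s["contact_force"],1),"w",round(s["grip_width"],4),"t",s["t"])
    print("turn deg",np.round(np.degrees((R.inv()*T).as_rotvec()),2),"shift mm",np.round(R.inv().apply(np.array(p)-s["position"])*1000,1))
E
python3 - <<'E'
from station import *
from h import *
for i in range(3): go(state(),[.5315,.2438,.15])
E
```

```text
pos [0.5294 0.2392 0.2695] rot [-1.5611 -0.0149 -2.9284] F [ 0.2 -0.8  0. ] w 0.0931 t 2.55
turn deg [-0.56  0.    0.85] shift mm [ -4.8 119.4  -5.2]
pos [0.5294 0.2392 0.2695] rot [-1.5611 -0.0149 -2.9284] F [ 0.2 -0.8  0. ] w 0.0931 t 2.55
turn deg [-0.56  0.    0.85] shift mm [ -4.8 119.4  -5.2]
pos [0.5294 0.2392 0.2695] rot [-1.5611 -0.0149 -2.9284] F [ 0.2 -0.8  0. ] w 0.0931 t 2.55
turn deg [-0.56  0.    0.85] shift mm [ -4.8 119.4  -5.2]
```

>>> jog_arm(motion=[-0.6,0,0.9,-5,20,-5,-1,0,0,0,0,30,0,-1,0,0,0,0,30,0,-1,0,0,0,0,30,0,-1,0,0,0,0,0,0,-1,0,0,0,0,0,0,-1])

```text
t: 3.15
position: [0.5395, 0.2267, 0.1576]
eef_rot: [-1.56, 0.005, -2.95]
contact_force: [0.1, -0.1, 0.9]
grip_width: 0.0931
```

```bash
python3 - <<'E'
from station import *
from h import *
go(state(),[.5315,.2438,.048])
E
```

```text
pos [0.5395 0.2267 0.1576] rot [-1.5596  0.0047 -2.9499] F [ 0.1 -0.1  0.9] w 0.0931 t 3.15
turn deg [-0.64 -0.   -0.27] shift mm [  5.1 109.4 -19.5]
```

The arm drifts noticeably sideways as it descends, so I'll correct in short steps.

>>> jog_arm(motion=[-0.6,0,-0.3,5,0,-19,-1,0,0,0,0,0,0,-1,0,0,0,0,0,0,-1])

```text
t: 3.45
position: [0.5329, 0.2447, 0.1615]
eef_rot: [-1.572, 0.006, -2.953]
contact_force: [-0.1, -0.9, -0.3]
grip_width: 0.0929
```

```bash
python3 - <<'E'
from station import *
from h import *
go(state(),[.5315,.2438,.048])
E
```

```text
pos [0.5329 0.2447 0.1615] rot [-1.5718  0.0058 -2.9534] F [-0.1 -0.9 -0.3] w 0.0929 t 3.45
turn deg [ 0.06  0.   -0.33] shift mm [  2.2 113.5   0.8]
```

>>> jog_arm(motion=[0,0,-0.3,2,20,-1,-1,0,0,0,0,20,-2,-1,0,0,0,0,0,0,-1])

```text
t: 3.75
position: [0.5326, 0.25, 0.1248]
eef_rot: [-1.575, 0.009, -2.951]
contact_force: [-1.0, 0.2, -0.4]
grip_width: 0.0931
```

```bash
python3 - <<'E'
from station import *
from h import *
go(state(),[.5315,.2438,.048])
E
```

```text
pos [0.5326 0.25   0.1248] rot [-1.5745  0.0092 -2.9514] F [-1.   0.2 -0.4] w 0.0931 t 3.75
turn deg [ 0.21  0.   -0.53] shift mm [ 3.  76.8  6.2]
```

>>> jog_arm(motion=[0.2,0,-0.5,3,0,6,-1,0,0,0,0,0,0,-1,0,0,0,0,0,0,-1,0,0,0,0,0,0,-1])

```text
t: 4.15
position: [0.5329, 0.2437, 0.1287]
eef_rot: [-1.572, 0.006, -2.952]
contact_force: [0.2, -0.2, 0.4]
grip_width: 0.0929
```

```bash
python3 - <<'E'
from station import *
from h import *
go(state(),[.5315,.2438,.048])
E
```

```text
pos [0.5329 0.2437 0.1287] rot [-1.5719  0.006  -2.9516] F [ 0.2 -0.2  0.4] w 0.0929 t 4.15
turn deg [ 0.06  0.   -0.34] shift mm [ 1.8 80.7 -0.2]
```

>>> jog_arm(motion=[0,0,-0.3,2,20,0,-1,0,0,0,0,20,0,-1,0,0,0,0,15,0,-1,0,0,0,0,0,0,-1])

```text
t: 4.55
position: [0.5337, 0.2444, 0.0754]
eef_rot: [-1.574, 0.008, -2.952]
contact_force: [-1.1, 0.5, 0.5]
grip_width: 0.0929
```

```bash
python3 - <<'E'
from station import *
from h import *
go(state(),[.5315,.2438,.048])
E
```

```text
pos [0.5337 0.2444 0.0754] rot [-1.5739  0.008  -2.9524] F [-1.1  0.5  0.5] w 0.0929 t 4.55
turn deg [ 0.18  0.   -0.46] shift mm [ 2.5 27.4  0.3]
```

>>> jog_arm(motion=[0.2,0,-0.4,3,14,0,-1,0,0,0,0,12,0,-1,0,0,0,0,0,0,-1,0,0,0,0,0,0,-1])

```text
t: 4.95
position: [0.532, 0.2448, 0.0492]
eef_rot: [-1.571, 0.004, -2.952]
contact_force: [0.8, -0.8, 0.3]
grip_width: 0.0929
```

```bash
python3 - <<'E'
from station import *
from h import *
go(state(),[.5315,.2438,.048])
c=read_camera("wrist");cv2.imwrite("pics/e.png",c["image"][...,::-1])
E
```

```text
pos [0.532  0.2448 0.0492] rot [-1.5712  0.0038 -2.9523] F [ 0.8 -0.8  0.3] w 0.0929 t 4.95
turn deg [ 0.02  0.   -0.22] shift mm [0.7 1.2 0.9]
```

View pics/e.png

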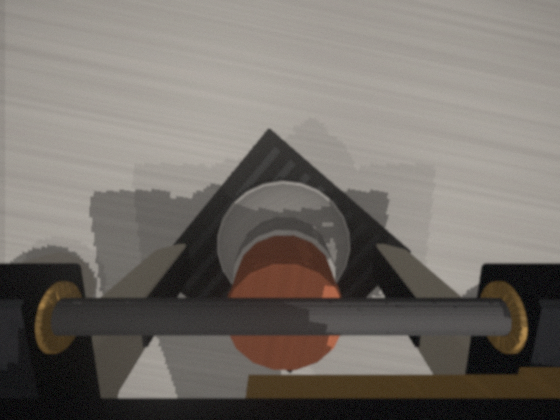

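The capped strainer sits centred between the open fingers (cap columns about 230–342, midpoint about 285). Closing on the neck.

>>> jog_arm(motion=[0,0,0,0,1,0,0,0,0,0,0,0,0,0.3,0,0,0,0,0,0,1,0,0,0,0,0,0,1,0,0,0,0,0,0,1,0,0,0,0,0,0,1,0,0,0,0,0,0,1], force=25)

```text
t: 5.7
position: [0.5332, 0.2446, 0.0499]
eef_rot: [-1.571, 0.007, -2.953]
contact_force: [0.1, -0.7, -0.2]
grip_width: 0.0473
```

```bash
python3 - <<'E'
from station import *
from h import *
go(state(),[.5315,.2438,.048])
E
```

```text
pos [0.5332 0.2446 0.0499] rot [-1.5712  0.0068 -2.9528] F [ 0.1 -0.7 -0.2] w 0.0473 t 5.7
turn deg [ 0.02  0.   -0.39] shift mm [1.8 1.9 0.5]
```

Grip width is 47 mm, so it's on the neck. Lifting gently.

>>> jog_arm(motion=[0,0,0,0,-5,0,1,0,0,-0.2,0,-15,0,1,0,0,-0.2,0,-25,0,1,0,0,0,0,-30,0,1,0,0,0,0,-30,0,1,0,0,0,0,-30,0,1,0,0,0,0,-15,0,1,0,0,0,0,0,0,1])

```text
t: 6.5
position: [0.5293, 0.2439, 0.2029]
eef_rot: [-1.57, -0.011, -2.952]
contact_force: [0.8, 0.1, -3.3]
grip_width: 0.0475
```

```bash
python3 - <<'E'
from station import *
from h import *
go(state(),[.5122,-.2432,.22])
E
```

```text
pos [0.5293 0.2439 0.2029] rot [-1.57   -0.0113 -2.9515] F [ 0.8  0.1 -3.3] w 0.0475 t 6.5
turn deg [-0.05  0.    0.65] shift mm [109.  -15.5 475.1]
```

>>> jog_arm(motion=[0,0,0.3,2,-10,10,1,0,0,0.3,5,-5,20,1,0,0,0,7,0,30,1,0,0,0,7,0,30,1,0,0,0,7,0,30,1,0,0,0,7,0,30,1,0,0,0,7,0,30,1,0,0,0,7,0,30,1])

```text
t: 7.3
position: [0.514, 0.0205, 0.2127]
eef_rot: [-1.57, -0.016, -2.942]
contact_force: [0.9, 0.7, -3.0]
grip_width: 0.0475
```

```bash
python3 - <<'E'
from station import *
from h import *
go(state(),[.5122,-.2432,.22])
E
```

```text
pos [0.514  0.0205 0.2127] rot [-1.5704 -0.0163 -2.9418] F [ 0.9  0.7 -3. ] w 0.0475 t 7.3
turn deg [-0.02  0.    0.93] shift mm [ 54.3  -6.3 258.1]
```

>>> jog_arm(motion=[0,0,0.4,6,-2,30,1,0,0,0.4,6,-2,30,1,0,0,0.2,6,-2,30,1,0,0,0,6,-1,30,1,0,0,0,6,0,30,1,0,0,0,6,0,25,1,0,0,0,6,0,15,1,0,0,0,2,0,8,1])

```text
t: 8.1
position: [0.4968, -0.2017, 0.2136]
eef_rot: [-1.571, -0.019, -2.956]
contact_force: [-0.8, 0.7, -1.6]
grip_width: 0.0476
```

```bash
python3 - <<'E'
from station import *
from h import *
go(state(),[.5122,-.2432,.22])
E
```

```text
pos [ 0.4968 -0.2017  0.2136] rot [-1.5711 -0.0193 -2.9557] F [-0.8  0.7 -1.6] w 0.0476 t 8.1
turn deg [ 0.02 -0.    1.11] shift mm [-7.4 -6.5 43.6]
```

>>> jog_arm(motion=[0,0,0.6,-4,-2,20,1,0,0,0.5,-3,-2,18,1,0,0,0,0,-2,4,1,0,0,0,0,0,0,1,0,0,0,0,0,0,1])

```text
t: 8.6
position: [0.5078, -0.2416, 0.2166]
eef_rot: [-1.577, -0.007, -2.956]
contact_force: [-0.3, 0.6, -2.6]
grip_width: 0.0475
```

```bash
python3 - <<'E'
from station import *
from h import *
go(state(),[.5122,-.2432,.22])
for n in("wrist","scene","top"):
    c=read_camera(n);np.savez(f"pics/{n}1.npz",**c);cv2.imwrite(f"pics/f_{n}.png",c["image"][...,::-1])
go(state(),[.5122,-.2432,.22])
a=[cv2.imread(f"pics/f_{n}.png") for n in("wrist","scene")]
cv2.imwrite("pics/f.png",np.vstack([np.hstack([a[0][150:400,130:450]]),cv2.resize(a[1][190:310,130:290],(320,240))]))
E
```

```text
pos [ 0.5078 -0.2416  0.2166] rot [-1.5772 -0.0071 -2.956 ] F [-0.3  0.6 -2.6] w 0.0475 t 8.6
turn deg [ 0.37 -0.    0.41] shift mm [-4.  -3.4  2.3]
pos [ 0.5082 -0.2414  0.2169] rot [-1.5768 -0.0065 -2.9551] F [ 0.1  0.1 -1.8] w 0.0472 t 8.75
turn deg [ 0.34 -0.    0.37] shift mm [-3.6 -3.2  2.5]
```

View pics/f.png

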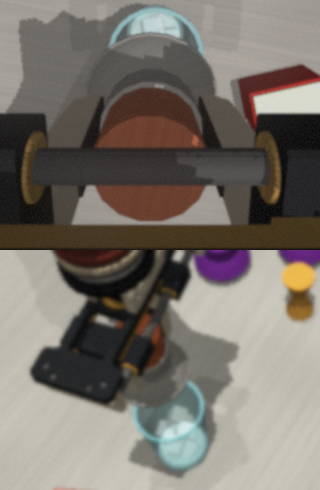

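The cap's still on and level in the grip, and the flange covers the near part of the glass rim (crop about (150,60)). I'll measure the strainer relative to the TCP from the depth cloud.

```bash
python3 - <<'E'
from h import *
from scipy.optimize import least_squares
L=lambda n:dict(np.load(f"pics/{n}.npz"))
c=L("wrist1");P=cloud(c);tcp=np.array([.5080,-.2415,.2168])
hsv=cv2.cvtColor(c["image"],cv2.COLOR_RGB2HSV)
m=np.zeros(P.shape[:2],bool);m[150:395,200:360]=1
cap=m&(hsv[...,0]<14)&(hsv[...,1]>110);q=P[cap];print("cap z pct",np.percentile(q[:,2],[5,50,90,98]))
for zl in np.arange(.165,.225,.005):
    g=m&~cap&(P[...,2]>zl)&(P[...,2]<=zl+.005)&(np.hypot(P[...,0]-tcp[0],P[...,1]-tcp[1])<.045)
    print(round(zl,3),g.sum(),P[g].mean(0).round(3) if g.any() else "")
def fitc(p,r):
    f=least_squares(lambda x:np.hypot(p[:,0]-x[0],p[:,1]-x[1])-r,tcp[:2],loss="soft_l1",f_scale=.001);return f.x,np.abs(f.fun).mean()
# flange edge: per column topmost pixel whose z is .18-.20
E=[]
for u in range(222,340,2):
    v=[v for v in range(160,300) if .180<P[v,u,2]<.205 and np.hypot(*(P[v,u,:2]-tcp[:2]))<.045]
    if v:E.append(P[v[0],u])
E=np.array(E);print(len(E),np.median(E[:,2]));print("flange",fitc(E,.039))
# cap lateral wall top circle
for n in("wrist1",):
    k=q[np.abs(q[:,2]-np.percentile(q[:,2],90))<.004];print("captop mean",k.mean(0),len(k))
# glass rim again
w=P[150:210,215:345].reshape(-1,3);w=w[(w[:,2]>.104)&(w[:,2]<.116)];print(len(w),fitc(w,.03625))
# scene/top rim now
for n,b in(("scene1",(190,240,245,310)),):
    try:print(n,fit(L(n),b,(80,60,90),(105,255,255),.11,0))
    except Exception as e:print(e)
E
```

```text
cap z pct [0.24640228 0.2693587  0.27037776 0.27139301]
0.165 0 
0.17 0 
0.175 0 
0.18 0 
0.185 36 [ 0.54  -0.238  0.189]
0.19 991 [ 0.532 -0.237  0.193]
0.195 995 [ 0.53  -0.237  0.198]
0.2 1322 [ 0.529 -0.237  0.202]
0.205 1177 [ 0.526 -0.238  0.207]
0.21 482 [ 0.524 -0.237  0.212]
0.215 274 [ 0.523 -0.239  0.218]
0.22 405 [ 0.522 -0.239  0.223]
59 0.19041641994210853
flange (array([ 0.50478827, -0.24153405]), np.float64(0.00014731409270314784))
captop mean [ 0.50796713 -0.24112817  0.26954723] 5537
684 (array([ 0.5123275 , -0.24306777]), np.float64(0.0010414676309295125))
scene1 (array([ 0.51501258, -0.24311264]), np.float64(0.03653540351593661), np.float64(0.0016512402844996443), 32, (np.float64(214.53248391150922), np.float64(269.46854422896445)))
```

Flange centre is about 2–3 mm toward the base from the TCP, and the rim is at (0.5123, -0.2431). The TCP therefore goes to about (0.5148, -0.243). I'll correct, then come down.

>>> jog_arm(motion=[0.3,0,0.4,-6,0,3,1,0,0,0,0,12,0,1,0,0,0,0,12,0,1,0,0,0,0,10,0,1,0,0,0,0,0,0,1])

```text
t: 9.25
position: [0.5155, -0.2407, 0.18]
eef_rot: [-1.572, 0.001, -2.951]
contact_force: [-0.5, 0.2, -2.9]
grip_width: 0.0472
```

```bash
python3 - <<'E'
from station import *
from h import *
go(state(),[.5148,-.2430,.1399])
E
```

```text
pos [ 0.5155 -0.2407  0.18  ] rot [-1.5722e+00  1.0000e-03 -2.9513e+00] F [-0.5  0.2 -2.9] w 0.0472 t 9.25
turn deg [ 0.08  0.   -0.06] shift mm [ 1.2 40.1  2.1]
```

>>> jog_arm(motion=[0,0,0,1,8,2,1,0,0,0,0,8,0,1,0,0,0,0,0,0,1,0,0,0,0,0,0,1])

```text
t: 9.65
position: [0.515, -0.2431, 0.1622]
eef_rot: [-1.572, 0.001, -2.951]
contact_force: [0.7, -0.3, -2.4]
grip_width: 0.0477
```

```bash
python3 - <<'E'
from station import *
from h import *
from scipy.optimize import least_squares
s=state();c=read_camera("wrist");T=read_camera("top");S=read_camera("scene");s=state();go(s,[.5148,-.2430,.1399]);tcp=s["position"];P=cloud(c)
zf=tcp[2]-.0459+.0185;E=[]
for u in range(222,340,2):
    v=[v for v in range(140,300) if abs(P[v,u,2]-zf)<.012 and np.hypot(*(P[v,u,:2]-tcp[:2]))<.045]
    if v:E.append(P[v[0],u])
E=np.array(E);f=least_squares(lambda x:np.hypot(E[:,0]-x[0],E[:,1]-x[1])-.039,tcp[:2],loss="soft_l1",f_scale=.001);print("flange",f.x,f.x-tcp[:2],len(E))
a=cv2.resize(c["image"][130:330,180:380,::-1],(400,400));b=cv2.resize(S["image"][215:315,165:265,::-1],(400,400),interpolation=cv2.INTER_CUBIC)
cv2.imwrite("pics/g.png",np.hstack([a,b]))
E
```

```text
pos [ 0.5151 -0.243   0.1626] rot [-1.5721e+00  1.2000e-03 -2.9512e+00] F [ 0.2 -0.3 -1.7] w 0.0474 t 9.8
turn deg [ 0.08  0.   -0.07] shift mm [ 0.4 22.7 -0.1]
flange [ 0.51213598 -0.24312663] [-3.00577703e-03 -8.55440249e-05] 59
```

View pics/g.png

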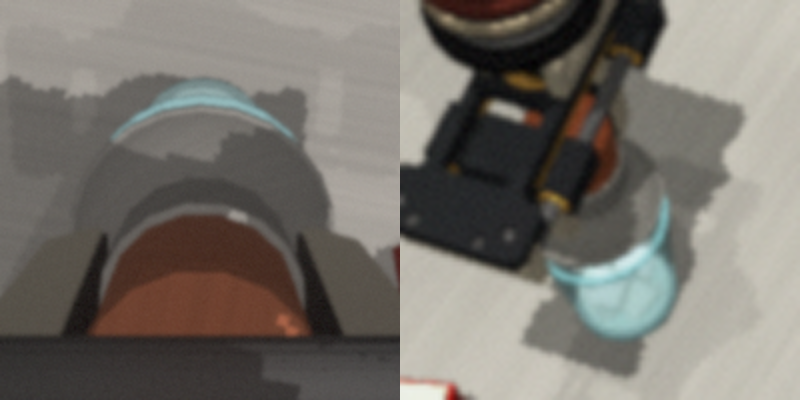

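The flange sits concentric over the rim in both views. Lowering slowly while watching the force.

>>> jog_arm(motion=[0,0,0,0,4,0,1,0,0,0,0,4,0,1,0,0,0,0,4,0,1,0,0,0,0,2,0,1])

```text
t: 10.2
position: [0.5159, -0.2433, 0.1486]
eef_rot: [-1.571, 0.003, -2.951]
contact_force: [-0.5, 0.1, -2.6]
grip_width: 0.0474
```

```bash
python3 - <<'E'
from station import *
from h import *
go(state(),[.5150,-.2430,.1399])
E
```

```text
pos [ 0.5159 -0.2433  0.1486] rot [-1.5706  0.0034 -2.9511] F [-0.5  0.1 -2.6] w 0.0474 t 10.2
turn deg [-0.01 -0.   -0.19] shift mm [ 0.8  8.7 -0.4]
```

Plug's in the mouth by 7 mm with no contact. I'll keep going.

>>> jog_arm(motion=[0,0,-0.2,1,3,0,1,0,0,0,0,2,0,1,0,0,0,0,2,0,1,0,0,0,0,0,0,1])

```text
t: 10.6
position: [0.5146, -0.2434, 0.1404]
eef_rot: [-1.571, -0.001, -2.951]
contact_force: [0.2, 0.4, -2.1]
grip_width: 0.0477
```

```bash
python3 - <<'E'
from station import *
from h import *
go(state(),[.5150,-.2430,.1399])
E
```

```text
pos [ 0.5146 -0.2434  0.1404] rot [-1.5711e+00 -1.1000e-03 -2.9511e+00] F [ 0.2  0.4 -2.1] w 0.0477 t 10.6
turn deg [ 0.02 -0.    0.06] shift mm [-0.4  0.5 -0.3]
```

>>> jog_arm(motion=[0,0,0,0,1,0,1,0,0,0,0,0.5,0,1])

```text
t: 10.8
position: [0.5149, -0.2434, 0.1402]
eef_rot: [-1.571, -0.0, -2.951]
contact_force: [-1.1, 0.5, 1.4]
grip_width: 0.0475
```

```bash
python3 - <<'E'
from station import *
from h import *
go(state(),[.5150,-.2430,.1399])
E
```

```text
pos [ 0.5149 -0.2434  0.1402] rot [-1.5708e+00 -4.0000e-04 -2.9512e+00] F [-1.1  0.5  1.4] w 0.0475 t 10.8
turn deg [-0.    0.    0.03] shift mm [-0.2  0.3 -0.4]
```

Weight's off the hand (Fz went from -2.1 to +1.4 N) right at the expected home height, so it's seated. Releasing gradually.

>>> jog_arm(motion=[0,0,0,0,0,0,-0.1,0,0,0,0,0,0,-0.3,0,0,0,0,0,0,-1,0,0,0,0,0,0,-1,0,0,0,0,0,0,-1,0,0,0,0,0,0,-1])

```text
t: 11.4
position: [0.5165, -0.2441, 0.1411]
eef_rot: [-1.568, 0.003, -2.951]
contact_force: [0.2, 0.6, 0.7]
grip_width: 0.0865
```

```bash
python3 - <<'E'
from station import *
from h import *
go(state(),[.5135,-.2430,.163])
E
```

```text
pos [ 0.5165 -0.2441  0.1411] rot [-1.5682  0.0033 -2.9511] F [0.2 0.6 0.7] w 0.0865 t 11.4
turn deg [-0.15 -0.   -0.19] shift mm [  2.7 -21.9  -1.6]
```

>>> jog_arm(motion=[0,0,0,0,-12,0,-1,0,0,-0.2,3,-10,-1,-1,0,0,0,0,0,0,-1,0,0,0,0,0,0,-1])

```text
t: 11.8
position: [0.5134, -0.2438, 0.1657]
eef_rot: [-1.567, 0.001, -2.951]
contact_force: [-0.2, -0.1, 0.9]
grip_width: 0.0928
```

```bash
cat > chk.py <<'E'
from station import *
from h import *
from scipy.optimize import least_squares
c=read_camera("wrist");s=state();go(s,[.5125,-.2430,.164]);tcp=s["position"];P=cloud(c);g=np.array([.5123,-.2431]);E=[]
for u in range(215,345,2):
    v=[v for v in range(120,330) if .108<P[v,u,2]<.122 and np.hypot(*(P[v,u,:2]-g))<.0425]
    if v:E.append(P[v[0],u])
E=np.array(E);f=least_squares(lambda x:np.hypot(E[:,0]-x[0],E[:,1]-x[1])-.039,g,loss="soft_l1",f_scale=.001);print("flange",f.x,len(E),"z",np.median(E[:,2]),"z by third",[np.median(e[:,2]).round(4) for e in np.array_split(E,3)])
hsv=cv2.cvtColor(c["image"],cv2.COLOR_RGB2HSV);m=(hsv[...,0]<14)&(hsv[...,1]>110);m[:150]=0;m[390:]=0;m[:,:190]=0;m[:,370:]=0
q=P[m];q=q[np.hypot(*(q[:,:2]-g).T)<.04];print("cap z",np.percentile(q[:,2],[2,50,90]),"y mid",(np.percentile(q[:,1],1)+np.percentile(q[:,1],99))/2,"xmax",np.percentile(q[:,0],99.5))
cv2.imwrite("pics/last.png",c["image"][...,::-1])
E
python3 chk.py; cp pics/last.png pics/i.png
```

```text
pos [ 0.5135 -0.2438  0.1658] rot [-1.5672e+00  8.0000e-04 -2.9512e+00] F [-0.6 -0.1  0.1] w 0.0928 t 11.85
turn deg [-0.2  -0.   -0.05] shift mm [ 0.9  1.8 -1. ]
flange [ 0.51188993 -0.24342971] 59 z 0.11485534447439139 z by third [np.float64(0.1148), np.float64(0.1145), np.float64(0.1151)]
cap z [0.16851539 0.19297845 0.19391244] y mid -0.24301511455918412 xmax 0.5448987334454668
```

View pics/i.png

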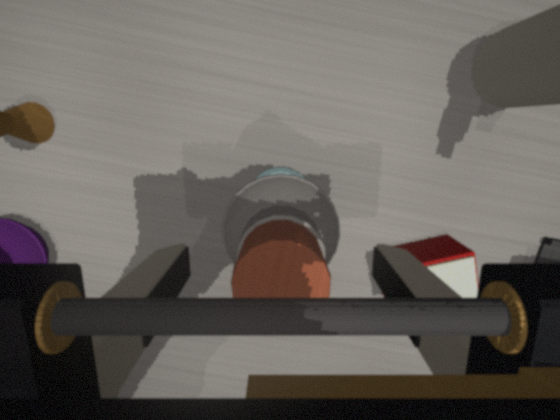

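The strainer is seated level: flange top at 0.115 m with equal heights across it, and the cap top at 0.193 m. The cap is centred between the fingers at about (281,275), so I'm gripping only the cap.

>>> jog_arm(motion=[-0.2,0,0,1,2,-1,0,0,0,0,0,0,0,0.1,0,0,0,0,0,0,1,0,0,0,0,0,0,1,0,0,0,0,0,0,1,0,0,0,0,0,0,1,0,0,0,0,0,0,1], force=12)

```text
t: 12.55
position: [0.5116, -0.2428, 0.1625]
eef_rot: [-1.572, -0.001, -2.951]
contact_force: [-0.1, 0.4, -0.3]
grip_width: 0.0441
```

```bash
python3 - <<'E'
from station import *
from h import *
go(state(),[.5125,-.2430,.274])
E
```

```text
pos [ 0.5116 -0.2428  0.1625] rot [-1.5722e+00 -1.0000e-03 -2.9512e+00] F [-0.1  0.4 -0.3] w 0.0441 t 12.55
turn deg [ 0.08 -0.    0.06] shift mm [  -0.7 -111.5    0.2]
```

Width is 44 mm, so only the cap is held. Lifting straight, slowly at first.

>>> jog_arm(motion=[0,0,0,0,-3,0,1,0,0,0,0,-5,0,1,0,0,0,0,-6,0,1,0,0,0,0,-6,0,1])

```text
t: 12.95
position: [0.5108, -0.2424, 0.1829]
eef_rot: [-1.574, -0.003, -2.951]
contact_force: [0.0, -0.0, -0.5]
grip_width: 0.0441
```

```bash
python3 - <<'E'
from station import *
from h import *
go(state(),[.5118,-.2430,.274])
E
```

```text
pos [ 0.5108 -0.2424  0.1829] rot [-1.5738 -0.0033 -2.9511] F [ 0.  -0.  -0.5] w 0.0441 t 12.95
turn deg [ 0.17 -0.    0.19] shift mm [ -0.6 -91.1   0.5]
```

>>> jog_arm(motion=[0.1,0,0.1,-1,-8,0.5,1,0,0,0,0,-14,0,1,0,0,0,0,-15,0,1,0,0,0,0,-15,0,1,0,0,0,0,-15,0,1,0,0,0,0,-12,0,1,0,0,0,0,0,0,1])

```text
t: 13.65
position: [0.5132, -0.2429, 0.2704]
eef_rot: [-1.569, 0.004, -2.951]
contact_force: [-0.1, 0.3, -1.0]
grip_width: 0.0441
```

```bash
python3 - <<'E'
from station import *
from h import *
go(state(),[.5125,-.2430,.272])
E
```

```text
pos [ 0.5132 -0.2429  0.2704] rot [-1.5687  0.0037 -2.9507] F [-0.1  0.3 -1. ] w 0.0441 t 13.65
turn deg [-0.12 -0.   -0.21] shift mm [ 0.7 -1.6  0. ]
```

>>> jog_arm(motion=[0,0,0,0,0,0,1,0,0,0,0,0,0,1])

```text
t: 13.85
position: [0.5129, -0.2427, 0.2703]
eef_rot: [-1.569, 0.004, -2.951]
contact_force: [0.0, 0.2, -0.4]
grip_width: 0.0442
```

```bash
python3 chk.py; python3 - <<'E'
from station import *
from h import *
S=read_camera("scene");a=cv2.imread("pics/last.png")
cv2.imwrite("pics/j.png",np.hstack([cv2.resize(a,(400,300)),cv2.resize(S["image"][150:330,120:360,::-1],(400,300),interpolation=cv2.INTER_CUBIC)]))
E
```

```text
pos [ 0.5127 -0.2426  0.2701] rot [-1.5691  0.003  -2.9507] F [-0.1  0.5 -0.7] w 0.0444 t 13.9
turn deg [-0.09 -0.   -0.17] shift mm [  0.5 106.1   0.2]
flange [ 0.51186018 -0.24341648] 41 z 0.11504962914014781 z by third [np.float64(0.1149), np.float64(0.1151), np.float64(0.1151)]
cap z [0.27715851 0.30082149 0.30172637] y mid -0.2417713532504007 xmax 0.5436325697860681
```

View pics/j.png

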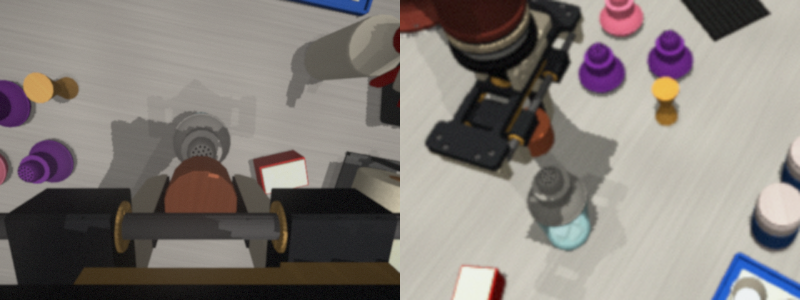

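The strainer top is seated on the glass with its spout bare (left image about (202,150), right image about (553,195)), and the cap is held upright above it. Bystanders look untouched, so I'm handing in.

```bash
python3 -c "
from station import *
print(hand_in())"
```

```text
the job is handed in; nothing more can be done
None
```

The strainer top is seated in the glass, and the arm is holding the copper cap upright above the shaker. I handed the job in at about 14 s of the 54 s allowed; no verdict was reported.

**What I did:** I gripped the strainer top by its neck with the cap on, carried both to the glass and lowered them until the glass took the weight, a change of about 3.5 N. After letting go, I gripped the cap alone (opening 44 mm) and lifted it straight up by about 108 mm.

**Last checks:**
- **Strainer top:** the flange's top surface is level at 0.115 m, the height expected when fully home. It did not move when the cap came off.
- **Glass:** I did not measure it again after seating. The flange on it is centred at (0.512, -0.243), within about 0.5 mm of the rim position measured beforehand.
- **Cap:** it is within about 0.3° of upright (judged from the gripper's pose), with its lower edge roughly 87 mm above the spout.
- **Bystanders:** those visible in the last two pictures look untouched; I did not measure them.

**Disagreements:** the wrist view put the flange 3 mm off the gripper's centre line, while the first fit implied about 1.8 mm. I aimed between the two, which the plug's play allowed. The scene-camera cap fit was poor, so I did not use it. The arm also drifted up to about 17 mm sideways on the first descent, before the grasp; I corrected this in short steps.

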